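# Hang the lift-off door back on the spice cupboard

### The arm

A 6-joint arm with a two-finger parallel gripper is mounted at the origin on a cart in front of the work surface, level with it; the furniture and walls round the work are solid. World frame = base frame: x ahead of the robot, y to its left, z up, the work surface at z = 0. Lengths are in m, angles in degrees, forces in N, time in s.
With the tool pointing down it reaches from about 0.4 to 0.825 m from the base axis. Payload 7 kg.
Tool frame: the origin (TCP) lies at the centre of the arm's flange, where the gripper is bolted on; the fingertips stand 178 mm ahead of it and the grasp point (between the pads) lies 159 mm ahead of it (tip_reach is the distance from the TCP to the fingertips, in m); z points along the fingers, y is the line along which they close (so a half turn about z gives the same grasp; the last joint's range is limited). The gripper opens to 88 mm and grips with 3 to 60 N. Pads are 19 mm wide; open, the fingers measure 130 mm over their backs; the gripper's body (78 mm by 193 mm) begins 47 mm behind the grasp point.
Start: joints at [92.997, 20.546, 0.682, 0, -70.136, -16.507], TCP at [0.158, 0.656, 0.405] pointing down, gripper open.
Joint ranges: [-176.03, 176.03], [-82.01, 121.73], [-58.28, 71.71], [-173.87, 95.51], [-174.79, -0.11], [-173.66, 173.66]. Speed limits (degrees/s): [136.94, 136.94, 172.46, 180, 180, 180].

### API

Orientations are given as [roll, pitch, yaw] about the fixed x, y, z axes, in that order (R = Rz(yaw) Ry(pitch) Rx(roll)).
In Python, from plant import * gives the robot as it stands.
- The arm moves only by the shell command python3 -m handwheel 'ROWS'. ROWS is JSON, a list of rows, each a list of 7 numbers: the opening, from -1 (shut) to 1 (fully open), then the shift along the tool's x, y, z as a fraction of full scale, then the turn, a rotation vector about the tool's x, y, z as a fraction of full scale. A call has 1 to 5 rows; each row shifts and turns the commanded pose from where the row before left it, along the tool's axes as they then stand; what a row does not reach is not made up. Full scale, the value 1, is 0.025 m for a shift and 6 degrees for a turn. A row lasts 1/8 s, in which the tool goes at most 62.5 mm and 10.7 degrees, less where a joint would pass 70% of its speed; a pose out of reach is approached as far as the arm can. A call with a number of a shift or a turn outside -1 to 1 is refused whole. A call with a gripper value outside its range is refused whole. The fingers move at their own pace and stop on an object; the grip force is fixed at half the most. Time passes only in rows, so rows that do not move let the fingers close. It gives the time, the measured TCP pose, the force, the opening and the grip force at its end, in the units of the state.
- get_obs(): the state, without advancing time (a new reading comes with each control period).
- snapshot(name): name is "side" or "top" or "wrist"; returns a dict with "color" (480x640x3 uint8, red, green, blue), "fx", "fy", "cx", "cy" (pixels), "R" (3x3) and "t" (3): a world point X has camera coordinates R X + t; the wrist camera has in their place "tool_from_camera" (4x4, takes a point from camera to tool coordinates, whose origin is the TCP and whose axes are the flange's). Camera axes: x right, y down, z forward; pixel columns grow to the right and rows downward; lengths in m; the calibration is good to about 2 mm. A picture is of the moment at which its call begins: read the wrist's pose just before it. There is no depth.
- close_job(): hands the job in; it is judged then, once.
The state is a dict: "clock": time; "joint_pos": joint angles; "qvel": joint speeds; "tau": joint torques, N m; "tool_pos": TCP position; "orientation": TCP orientation; "force": force on the tool from outside, world axes, zero at the start; "moment": the same for the moment, N m; "opening": finger opening in m; "gripper_force": force on a finger pad.
Only numpy, scipy, OpenCV 4.12 (cv2) and the standard library are available. Lean on these libraries where they do the work, as an engineer would, in place of code of your own. Each camera call takes 0.05 s, during which the arm holds its last target. There are 200 camera calls.

### The job

The spice cupboard's door has been washed and is drying in the rack. Lift it out, hang it open on the cupboard by lowering both barrels at once over the two upright pintles until they sit fully home, feeling for the pins gently and never forcing it; then swing it shut until the roller catch holds it, and let go. Leave the jars in the cupboard and the other things around undisturbed.

Things in the scene. Friction and masses are not known exactly. Their poses are not given: they have to be found in the camera images.
- cupboard: Open-fronted oak spice cupboard, 130 deep (x) x 150 wide (y) x 220 mm high, fixed on the worktop at the robot's right. Origin under its middle; +x to its back, +y to its left seen from the front, +z up. Front edge at x = -65 mm with two 3 mm felt stops for the shut door. Beside its left side a flat steel strap carries two upright pintles, one above the other; sides 10 mm thick.
- pintle_low (a point): Where the lower pintle's foot would be with its strap pushed in to the end of its slots, on the cupboard at (-75, 85, 45) mm. The strap was clamped by eye: both real pins stand, alike, 2 to 14 mm farther left (cupboard's +y) than this mark; how far is not reported: find it by feel or sight. It stays put; x and z are exact. A pin 8 mm thick rises 16 mm from its flat seat, rim bevelled 1.7 mm.
- pintle_high (a point): The same mark for the upper pintle, on the cupboard at (-75, 85, 165) mm; its pin is like the lower one, 16 mm tall, and stands equally far to the left of its mark.
- catch (a point): Roller catch under the cupboard's top board, at (-54, -36, 190) mm on the cupboard: a sprung roller 10 mm thick that presses down. The door's tongue rides under it over the last 0.15 rad of closing, which takes 5 to 10 N of push near the door's free edge; past it, the door rests shut.
- door: The loose oak door, a panel 14 thick (x) x 152 wide (y) x 204 mm high, 0.25 to 0.5 kg, standing upright in the rack. Origin under the middle of its lower edge; -x is its outer face, +y its hinge edge, +z up. A dark knob stands 26 mm proud of the outer face at (-7, -58, 105) mm. Shut, its axes agree with the cupboard's; opened by an angle, its yaw is the cupboard's minus that angle.
- door_top (a point): Middle of the door's plain top edge, at (0, 0, 204) mm on the door, over its centre of mass: grip here, or up to 40 mm nearer the hinge edge, firmly across the 14 mm thickness, no deeper than 40 mm. Hang the door 0.7 to 1.5 rad open (swung toward the robot); hung, it stays at the angle at which it is let go. Then it can be pushed shut on its outer face near the free edge.
- socket_low (a point): Mouth of the lower hinge barrel on the door's hinge edge, at (0, 88, 35) mm on the door: barrel 20 mm outside, blind bore 10.5 mm wide and 22 mm deep, open below. Hung, the mouth lies on the lower pintle's seat and the door's lower edge is 10 mm above the worktop.
- socket_high (a point): Mouth of the upper hinge barrel, at (0, 88, 155) mm on the door, otherwise like the lower one. Hung, it lies on the upper pintle's seat. The pins are equally tall, so both barrels meet them at the same moment. A barrel that comes down beside its pin by mistake sits 14 mm off.
- tongue (a point): Rounded nose of the steel catch tongue on the door's inner face, at (31, -40, 174) mm on the door, 29 mm proud of that face and 14 mm wide. Lying below the cupboard's top board when shut, it lets the door be hung only while open.
- rack: Fixed steel wire drying rack, 176 (x) x 124 (y) x 69 mm high, origin under its middle. Wire loops stand 22 mm apart along its x. The door stands in the slot at x = -11 mm, lower edge 11 mm above the worktop, leaning up to 3 degrees, with the rack's yaw; raise it 65 mm to clear the loops. Nothing else stands in it.
- mug: Spotted mug, 92 x 127 x 93 mm high, origin under its middle; loose bystander between rack and cupboard, toward the back.
- timer: Egg timer, 62 across, 40 mm high, origin under its middle; loose bystander to the right of the cupboard.
- pepper: Pepper grinder, 55 across, 149 mm high, origin under its middle; loose bystander to the right of the cupboard.
- jar_spice_0: Spice jar 41 x 92 mm high, lower level, right of the cupboard; loose, to be left alone; origin under its middle.
- jar_spice_1: Spice jar 41 x 98 mm high, lower level, middle of the cupboard; loose, to be left alone; origin under its middle.
- jar_spice_3: Spice jar 41 x 92 mm high, lower level, left of the cupboard; loose, to be left alone; origin under its middle.
- jar_spice_low: Short spice jar 45 x 75 mm high, upper level, left of the cupboard; loose, to be left alone; origin under its middle.
- tin_small: Small food tin 57 x 72 mm high, upper level, right of the middle of the cupboard; loose, to be left alone; origin under its middle.

How it is judged:
By the outcome, as a careful person would: the job done as asked, in the order asked, and still so for the second after the job is handed in, with the robot touching nothing.
It also fails if it takes over 72 s, if anything falls off the work surface, if the arm or the gripper's body presses on something with over 40 N, if the wrist force passes 120 N, or if a joint passes its speed limit or range.

## Working session

There is one attempt and no reset: what is moved stays moved. The work goes in short steps, Python scripts to look and compute and a shell command to move; the robot and the scene stay as the last step left them, time stands still between calls to the robot, and variables do not carry over. Pictures are saved under pics/ and viewed, at most 10 in all, crops included, and the job is handed in when it is done.

```bash
ls; mkdir -p pics; python3 - <<'E'
from plant import *
import cv2
o=get_obs();print(o)
for n in("top","side"):
    s=snapshot(n);cv2.imwrite(f"pics/{n}0.png",s["color"][:,:,::-1]);print(n,s["fx"],s["fy"],s["cx"],s["cy"],s["R"],s["t"])
E
```

```text
pics
{'clock': 0.0, 'joint_pos': array([ 9.29967391e+01,  2.05920230e+01,  6.34506099e-01, -1.91534836e-02,
       -7.01367483e+01, -1.65040377e+01]), 'qvel': array([0.04548447, 0.00827556, 0.02253991, 0.03633944, 0.01774501,
       0.04808471]), 'tau': array([ 5.11237213e-04, -5.82718277e+01,  2.93062645e+01,  6.99768305e+00,
        7.06877807e-03, -1.49211683e-04]), 'tool_pos': array([0.15765046, 0.65613673, 0.40372442]), 'orientation': array([ 1.79904503e+02, -9.51790269e-03, -1.35138135e+01]), 'force': array([-0.31969802,  0.53820208, -0.50284263]), 'moment': array([-0.01231212,  0.00546634,  0.02804556]), 'gripper_force': 0.0, 'opening': 0.08790092339336346}
top 530.7082928647437 530.7082928647437 312.8205267043717 237.16455225607172 [[ 0.15802485 -0.98741216 -0.00673631]
 [-0.81877368 -0.12721668 -0.55984424]
 [ 0.55194004  0.09398482 -0.82857048]] [-0.14866522  0.49848697  1.36659339]
side 498.59866367044134 498.59866367044134 322.59511671399025 239.53503609814155 [[-0.80328872 -0.59543354 -0.01364325]
 [-0.45036305  0.62224795 -0.64029729]
 [ 0.38974397 -0.50819917 -0.76800602]] [0.37809639 0.35884284 1.04359984]
```

View pics/top0.png

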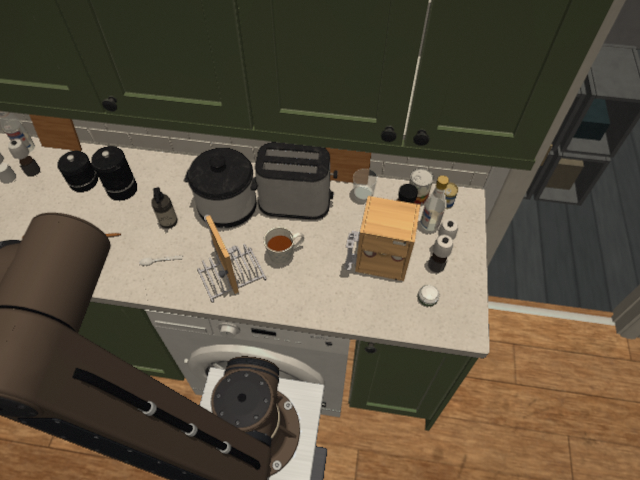

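View pics/side0.png

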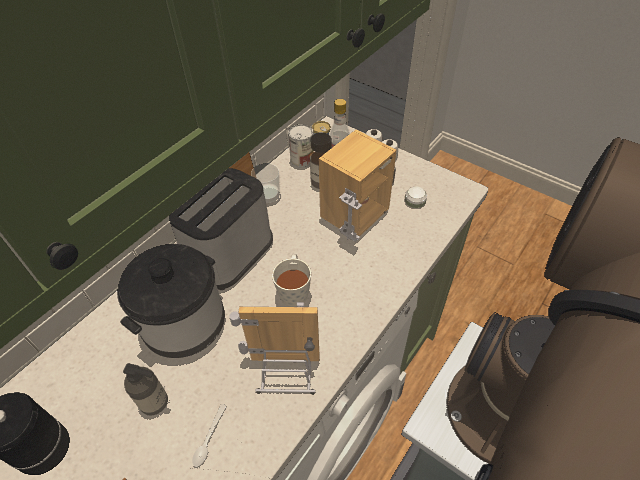

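The top view shows the door in the rack at about (222,255) and the cupboard at about (388,238). In the side view the door is at about (280,333), hinge edge to the back, and the pintle strap is at about (350,215). I'll enlarge both next.

```bash
python3 - <<'E'
import cv2,numpy as np
t=cv2.imread("pics/top0.png");s=cv2.imread("pics/side0.png")
c=lambda im,x,y:cv2.resize(im[y:y+100,x:x+133],(400,300),interpolation=cv2.INTER_CUBIC)
o=np.vstack([np.hstack([c(t,170,205),c(t,320,190)]),np.hstack([c(s,215,298),c(s,300,125)])])
cv2.imwrite("pics/c1.png",o)
E
```

```text
(no output)
```

View pics/c1.png

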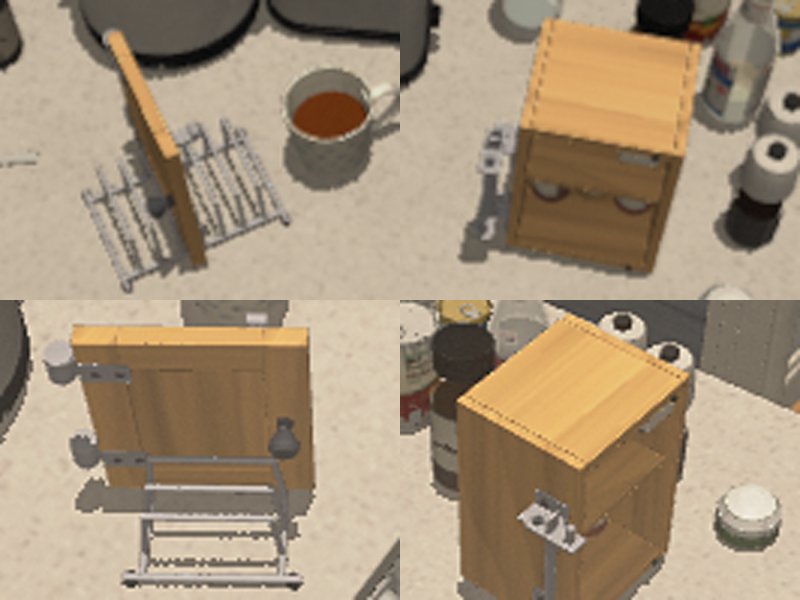

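The crops show the cupboard's top face corners, the door's top edge (top view about (206,216) to (228,256)), and the strap on the cupboard's left side. I'll cast rays through these.

```bash
cat > h.py <<'E'
import numpy as np,cv2
from scipy.spatial.transform import Rotation as Ro
TOP=dict(f=530.7083,c=(312.8205,237.1646),R=np.array([[0.15802485,-0.98741216,-0.00673631],[-0.81877368,-0.12721668,-0.55984424],[0.55194004,0.09398482,-0.82857048]]),t=np.array([-0.14866522,0.49848697,1.36659339]))
SIDE=dict(f=498.59866,c=(322.5951,239.535),R=np.array([[-0.80328872,-0.59543354,-0.01364325],[-0.45036305,0.62224795,-0.64029729],[0.38974397,-0.50819917,-0.76800602]]),t=np.array([0.37809639,0.35884284,1.04359984]))
def ray(C,u,v):
    d=C["R"].T@np.array([(u-C["c"][0])/C["f"],(v-C["c"][1])/C["f"],1]);return -C["R"].T@C["t"],d
def onz(C,u,v,z):
    o,d=ray(C,u,v);return o+d*(z-o[2])/d[2]
def cross(r1,r2):
    (a,d),(b,e)=r1,r2;A=np.stack([d,-e],1);k=np.linalg.lstsq(A,b-a,rcond=None)[0];p=a+k[0]*d;q=b+k[1]*e;return (p+q)/2,np.linalg.norm(p-q)
def wcam(s,pos,rpy):
    T=np.eye(4);T[:3,:3]=Ro.from_euler('xyz',rpy,degrees=True).as_matrix();T[:3,3]=pos
    T=T@s["tool_from_camera"];R=T[:3,:3].T
    return dict(f=s["fx"],c=(s["cx"],s["cy"]),R=R,t=-R@T[:3,3])
E
python3 - <<'E'
from h import *
np.set_printoptions(precision=4,suppress=True)
k=400/133
for nm,C,ox,oy,P in(("top cup BL BR FR FL",TOP,320,190,[(145,20),(300,42),(283,155),(122,125)]),("side",SIDE,300,125,[(60,102),(172,17),(290,75),(183,167)])):
    Q=np.array([onz(C,ox+(x+.5)/k-.5,oy+(y+.5)/3-.5,.22) for x,y in P]);print(nm,Q,Q.mean(0));
    d=Q[0]+Q[1]-Q[2]-Q[3];print(np.degrees(np.arctan2(d[1],d[0])),[np.linalg.norm(Q[i]-Q[(i+1)%4]) for i in range(4)])
    d=Q[0]-Q[1]+Q[3]-Q[2];print(np.degrees(np.arctan2(-d[0],d[1])))
for nm,C,ox,oy,P in(("top door BL BR FR FL",TOP,170,205,[(108,34),(120,33),(182,152),(163,155)]),("side",SIDE,215,298,[(77,47),(72,28),(310,30),(308,47)])):
    Q=np.array([onz(C,ox+(x+.5)/k-.5,oy+(y+.5)/3-.5,.215) for x,y in P]);print(nm,Q,Q.mean(0));
    d=Q[0]+Q[1]-Q[2]-Q[3];print(np.degrees(np.arctan2(d[1],d[0])),[np.linalg.norm(Q[i]-Q[(i+1)%4]) for i in range(4)])
E
```

```text
top cup BL BR FR FL [[ 0.6333 -0.2098  0.22  ]
 [ 0.6292 -0.3561  0.22  ]
 [ 0.4986 -0.3471  0.22  ]
 [ 0.5091 -0.2014  0.22  ]] [ 0.5676 -0.2786  0.22  ]
-3.8934724624354566 [np.float64(0.14636405560768925), np.float64(0.13088427668752853), np.float64(0.1460551536136699), np.float64(0.12444517516568947)]
-2.8462806986356353
side [[ 0.6334 -0.2123  0.22  ]
 [ 0.6211 -0.3578  0.22  ]
 [ 0.4982 -0.351   0.22  ]
 [ 0.5088 -0.2069  0.22  ]] [ 0.5654 -0.282   0.22  ]
-2.8402822290275247 [np.float64(0.14606865035959646), np.float64(0.1230647463471793), np.float64(0.1444693759270894), np.float64(0.12480293726009827)]
-4.514128063720725
top door BL BR FR FL [[0.4982 0.2316 0.215 ]
 [0.501  0.2209 0.215 ]
 [0.3823 0.1318 0.215 ]
 [0.3767 0.1476 0.215 ]] [0.4395 0.183  0.215 ]
35.77827038187823 [np.float64(0.011112924095630158), np.float64(0.1484129737125992), np.float64(0.01681633516066685), np.float64(0.14770656237805313)]
side [[0.4936 0.2289 0.215 ]
 [0.5059 0.2202 0.215 ]
 [0.3813 0.1314 0.215 ]
 [0.3747 0.1423 0.215 ]] [0.4389 0.1807 0.215 ]
35.77671853299029 [np.float64(0.01499080932025928), np.float64(0.15302851627488231), np.float64(0.012694862286955847), np.float64(0.14709015579370213)]
```

```bash
python3 - <<'E'
from plant import *
import cv2
s=snapshot("wrist");print(s["tool_from_camera"].round(4),s["fx"],s["cx"],s["cy"])
cv2.imwrite("pics/w0.png",s["color"][:,:,::-1])
E
python3 -m handwheel '[[0.0,0.4,1,-1,0,0,-1],[0.0,0.4,1,-1,0,0,-1],[0.0,1,1,-0.4,0,0,-1],[0.0,1,1,0,0,0,-1],[0.0,1,1,0,0,0,-1]]'
```

```text
[[ 2.000e-04 -9.645e-01 -2.639e-01  7.110e-02]
 [ 1.000e+00  6.000e-04 -1.100e-03 -5.000e-04]
 [ 1.200e-03 -2.639e-01  9.645e-01  2.090e-02]
 [ 0.000e+00  0.000e+00  0.000e+00  1.000e+00]] 398.4523416570459 323.6922142140291 242.04861517406488
clock: 0.78
tool_pos: [0.2491, 0.5339, 0.4649]
orientation: [-180.0, 0.0, 16.7]
force: [-0.0, 0.6, -0.7]
opening: 0.0452
gripper_force: 0.0
```

View pics/w0.png

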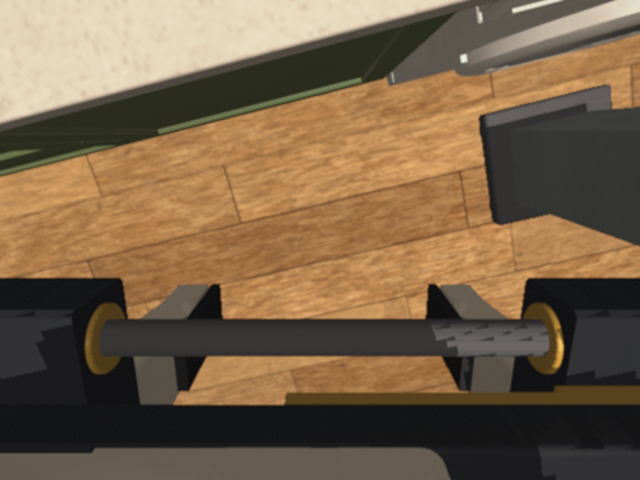

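The wrist camera sits on the tool's +x side, and its lower half is blocked by the gripper. With tool yaw about 36 it will look at the door's hinge side.

```bash
python3 -m handwheel '[[0.0,0,1,0,0,0,-1],[0.0,0,1,0,0,0,-1],[0.0,0,1,0,0,0,-1],[0.0,0,1,0,0,0,-0.18],[0.0,-0.1,1,0,0,0,0]]'; python3 -m handwheel '[[0.0,-0.1,1,0,0,0,0],[0.0,-0.1,1,0,0,0,0],[0.0,-0.1,1,0,0,0,0],[0.0,-0.1,1,0,0,0,0],[0.0,-0.1,1,0,0,0,0]]'; python3 -m handwheel '[[0.0,0.2,1,0,0,0,0],[0.0,0.2,1,0,0,0,0],[0.0,0.2,1,0,0,0,0],[0.0,0,0.9,0,0,0,0],[0,0,0,0,0,0,0]]'
python3 - <<'E'
from plant import *
import cv2,json
o=get_obs();s=snapshot("wrist");cv2.imwrite("pics/w1.png",s["color"][:,:,::-1]);print(o["tool_pos"],o["orientation"],o["joint_pos"])
E
```

```text
clock: 1.4
tool_pos: [0.3043, 0.4226, 0.4645]
orientation: [180.0, 0.0, 35.6]
force: [0.1, 0.5, 0.9]
opening: 0.0436
gripper_force: 0.0
clock: 2.02
tool_pos: [0.3669, 0.3131, 0.4647]
orientation: [-180.0, -0.0, 35.5]
force: [0.2, 0.0, 0.5]
opening: 0.0438
gripper_force: 0.0
clock: 2.65
tool_pos: [0.4359, 0.2425, 0.4645]
orientation: [180.0, 0.0, 35.4]
force: [-0.7, 0.4, -0.7]
opening: 0.0437
gripper_force: 0.0
[0.4359037  0.24246677 0.46453686] [1.79994103e+02 1.83795641e-02 3.54227203e+01] [ 5.16988397e+01  1.63975908e+00 -1.53775561e+01  5.32519945e-04
 -7.30019805e+01  7.37237259e+01]
```

View pics/w1.png

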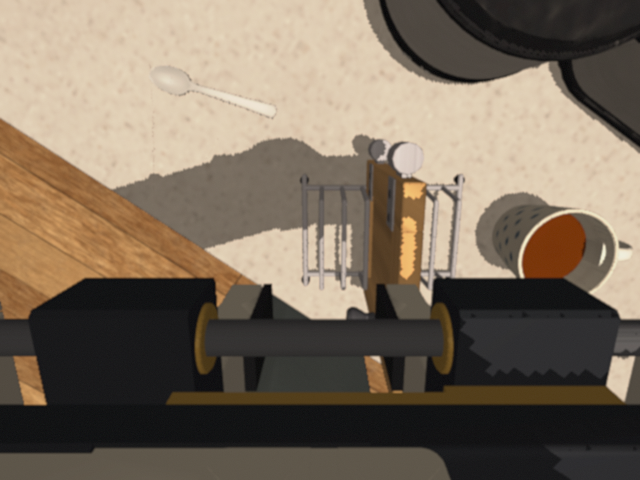

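Barrel top at (406,157). The door's top edge runs from about (402..424,182) down to (400..420,275).

```bash
python3 - <<'E'
from plant import *
from h import *
np.set_printoptions(precision=4,suppress=True)
o=get_obs();s=snapshot("wrist");C=wcam(s,o["tool_pos"],o["orientation"])
im=s["color"].astype(int);
for v in (190,210,230,250,270):
    r=im[v];g=r[380:440];print(v,[(380+i,tuple(x)) for i,x in enumerate(g) if i%3==0][4:18])
yaw=np.radians(o["orientation"][2]);T=np.array([[np.cos(yaw),np.sin(yaw)],[np.sin(yaw),-np.cos(yaw)]])
for n,u,v,z in(("hinge corner L",401,181,.215),("R",424,182,.215),("barrel@.19",406,157,.19),("barrel@.2",406,157,.2),("L270",400,270,.215),("R270",419,270,.215)):
    p=onz(C,u,v,z);print(n,p,"tool",T@(p-o["tool_pos"])[:2])
E
```

```text
190 [(392, (np.int64(61), np.int64(57), np.int64(55))), (395, (np.int64(100), np.int64(91), np.int64(86))), (398, (np.int64(91), np.int64(67), np.int64(42))), (401, (np.int64(89), np.int64(66), np.int64(40))), (404, (np.int64(151), np.int64(110), np.int64(66))), (407, (np.int64(242), np.int64(191), np.int64(115))), (410, (np.int64(241), np.int64(190), np.int64(114))), (413, (np.int64(240), np.int64(187), np.int64(112))), (416, (np.int64(238), np.int64(184), np.int64(110))), (419, (np.int64(237), np.int64(182), np.int64(109))), (422, (np.int64(185), np.int64(135), np.int64(80))), (425, (np.int64(121), np.int64(88), np.int64(53))), (428, (np.int64(126), np.int64(113), np.int64(104))), (431, (np.int64(181), np.int64(167), np.int64(153)))]
210 [(392, (np.int64(71), np.int64(66), np.int64(64))), (395, (np.int64(94), np.int64(79), np.int64(68))), (398, (np.int64(89), np.int64(66), np.int64(40))), (401, (np.int64(87), np.int64(64), np.int64(41))), (404, (np.int64(126), np.int64(93), np.int64(56))), (407, (np.int64(137), np.int64(101), np.int64(61))), (410, (np.int64(137), np.int64(102), np.
[... 2236 characters left out ...]
nt64(110))), (413, (np.int64(155), np.int64(113), np.int64(69))), (416, (np.int64(132), np.int64(97), np.int64(58))), (419, (np.int64(130), np.int64(95), np.int64(57))), (422, (np.int64(121), np.int64(103), np.int64(84))), (425, (np.int64(137), np.int64(124), np.int64(109))), (428, (np.int64(125), np.int64(114), np.int64(101))), (431, (np.int64(182), np.int64(170), np.int64(161)))]
hinge corner L [0.4978 0.2336 0.215 ] tool [0.0452 0.0438]
R [0.5049 0.2226 0.215 ] tool [0.0446 0.0569]
barrel@.19 [0.5117 0.2348 0.19  ] tool [0.0572 0.0509]
barrel@.2 [0.511  0.2367 0.2   ] tool [0.0578 0.0489]
L270 [0.4553 0.2007 0.215 ] tool [-0.0085  0.0459]
R270 [0.462  0.1914 0.215 ] tool [-0.0085  0.0574]
```

```bash
for i in 1 2 ; do python3 -m handwheel '[[0.0,-0.67,0.96,0,0,0,0],[0.0,-0.67,0.96,0,0,0,0],[0.0,-0.67,0.96,0,0,0,0],[0.0,-0.67,0.96,0,0,0,0],[0.0,-0.67,0.96,0,0,0,0]]'|grep pos; done;  python3 -m handwheel '[[0.0,-0.67,0.96,0,0,0,0],[0.0,-0.67,0.96,0,0,0,0],[0.0,-0.67,0.96,0,0,0,0],[0.0,-0.67,0.96,0,0,0,0],[0.0,-0.67,0.96,0,0,0,0]]'|grep pos;python3 -m handwheel '[[0.0,-0.67,0.96,0,0,0,0],[0,0,0,0,0,0,0]]'
python3 - <<'E'
from plant import *
import cv2,pickle
o=get_obs();s=snapshot("wrist");cv2.imwrite("pics/w2.png",s["color"][:,:,::-1]);print(o["tool_pos"],o["orientation"],o["joint_pos"]);pickle.dump((o,s),open("w2.pkl","wb"))
E
```

```text
tool_pos: [0.4366, 0.0972, 0.4648]
tool_pos: [0.4384, -0.0491, 0.4648]
tool_pos: [0.4404, -0.1954, 0.4648]
clock: 4.88
tool_pos: [0.4408, -0.225, 0.4644]
orientation: [-180.0, 0.0, 35.5]
force: [-0.6, 0.9, 0.2]
opening: 0.0438
gripper_force: 0.0
[ 0.44078473 -0.22503856  0.46437333] [-1.79982542e+02  2.94585325e-02  3.54861451e+01] [-4.24183816e+00  1.24962849e+00 -1.58042937e+01  5.64869528e-03
 -7.29798924e+01  1.29726324e+02]
```

View pics/w2.png

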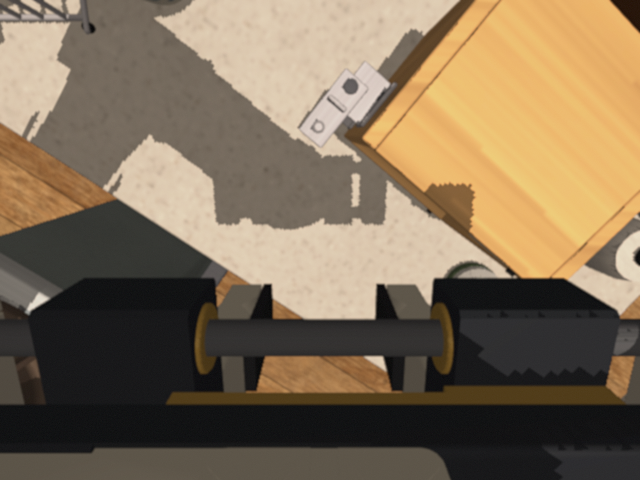

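The pin is at about (319,127), a screw at (350,87), and the cupboard's near top corner at about (350,137). I'll zoom in.

```bash
python3 - <<'E'
import cv2
im=cv2.imread("pics/w2.png")[50:170,270:430]
cv2.imwrite("pics/c2.png",cv2.resize(im,(800,600),interpolation=cv2.INTER_CUBIC))
E
```

```text
(no output)
```

View pics/c2.png

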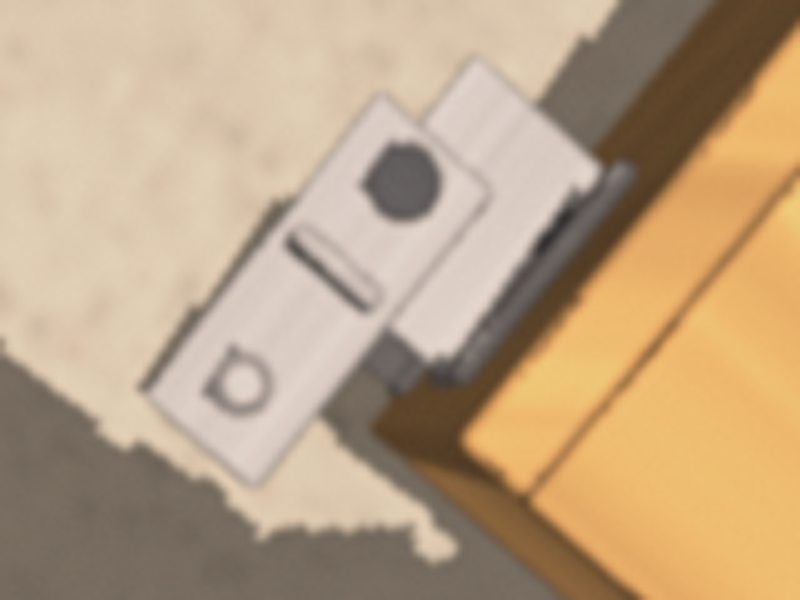

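```bash
python3 - <<'E'
from h import *
import pickle
np.set_printoptions(precision=4,suppress=True)
o,s=pickle.load(open("w2.pkl","rb"));C=wcam(s,o["tool_pos"],o["orientation"])
P=lambda x,y,z:onz(C,270+(x+.5)/5-.5,50+(y+.5)/5-.5,z)
pin=P(246,383.5,.181);fl=P(463,440,.22);l2=P(795,25,.22);f2=P(640,600,.22)
print("pin",pin,"FL",fl,"yaw from left edge",np.degrees(np.arctan2(*(l2-fl)[[1,0]])),"front",np.degrees(np.arctan2(*(f2-fl)[[1,0]]))+90)
for yaw in(-2.5,-3,-3.5,-4,-4.5):
    R=Ro.from_euler('z',yaw,degrees=True).as_matrix()
    d=R.T@(pin-fl)*1000;print(yaw,"pin in cup",d[:2]+[-65,75],"cup origin",fl-R@[-.065,.075,.22])
E
```

```text
pin [ 0.5003 -0.1782  0.181 ] FL [ 0.5089 -0.2016  0.22  ] yaw from left edge -3.2097164293956557 front -5.045578477319239
-2.5 pin in cup [-74.6594  97.9364] cup origin [ 0.5706 -0.2793  0.    ]
-3 pin in cup [-74.8591  97.8512] cup origin [ 0.5699 -0.2798  0.    ]
-3.5 pin in cup [-75.0582  97.7643] cup origin [ 0.5692 -0.2804  0.    ]
-4 pin in cup [-75.2564  97.6756] cup origin [ 0.5686 -0.2809  0.    ]
-4.5 pin in cup [-75.4539  97.5853] cup origin [ 0.5679 -0.2814  0.    ]
```

The pin stands at (0.5003, -0.1782), 12.8 mm left of its mark, and cupboard yaw is about -3.5. The pin's x on the cupboard comes out at -75, as given, so the fix holds. I'll go back to the door.

```bash
python3 -m handwheel '[[0.0,0.67,-0.95,0,0,0,-0.17],[0.0,0.67,-0.95,0,0,0,0],[0.0,0.67,-0.95,0,0,0,0],[0.0,0.67,-0.95,0,0,0,0],[0.0,0.67,-0.95,0,0,0,0]]'|grep pos
python3 -m handwheel '[[0.0,0.67,-0.95,0,0,0,0],[0.0,0.67,-0.95,0,0,0,0],[0.0,0.67,-0.95,0,0,0,0],[0.0,0.67,-0.95,0,0,0,0],[0.0,0.67,-0.95,0,0,0,0]]'|grep pos
python3 -m handwheel '[[0.0,0.67,-0.95,0,0,0,0],[0.0,0.67,-0.95,0,0,0,0],[0.0,0.67,-0.95,0,0,0,0],[0.0,0.67,-0.93,0.2,0,0,0],[0,0,0,0,0,0,0]]'
python3 - <<'E'
from plant import *
from h import *
np.set_printoptions(precision=4,suppress=True)
o=get_obs();s=snapshot("wrist");C=wcam(s,o["tool_pos"],o["orientation"]);print(o["tool_pos"],o["orientation"])
im=s["color"];cv2.imwrite("pics/w3.png",im[:,:,::-1])
hsv=cv2.cvtColor(im,cv2.COLOR_RGB2HSV)
m=((hsv[...,0]>8)&(hsv[...,0]<22)&(hsv[...,1]>120))[:,250:400]
for v in range(130,275,12):
    c=np.flatnonzero(m[v]);print(v,(c.min()+250,c.max()+250,len(c)) if len(c) else None)
yaw=np.radians(o["orientation"][2]);T=np.array([[np.cos(yaw),np.sin(yaw)],[np.sin(yaw),-np.cos(yaw)]])
print("target offset tool",T@(np.array([.4402,.1829])-o["tool_pos"][:2]))
E
```

```text
tool_pos: [0.4372, -0.0772, 0.4649]
tool_pos: [0.4333, 0.068, 0.4649]
clock: 6.8
tool_pos: [0.4308, 0.1842, 0.4593]
orientation: [-180.0, 0.0, 36.8]
force: [0.1, 0.4, -0.9]
opening: 0.0438
gripper_force: 0.0
[0.4308 0.1842 0.4593] [-179.9866    0.0323   36.7724]
130 (np.int64(329), np.int64(353), 25)
142 (np.int64(329), np.int64(353), 25)
154 (np.int64(329), np.int64(352), 24)
166 (np.int64(329), np.int64(352), 24)
178 (np.int64(327), np.int64(352), 26)
190 (np.int64(326), np.int64(351), 26)
202 (np.int64(326), np.int64(350), 25)
214 (np.int64(326), np.int64(350), 25)
226 (np.int64(325), np.int64(349), 25)
238 (np.int64(325), np.int64(348), 24)
250 (np.int64(325), np.int64(348), 24)
262 (np.int64(326), np.int64(347), 22)
274 (np.int64(325), np.int64(347), 23)
target offset tool [0.0068 0.0067]
```

View pics/w3.png

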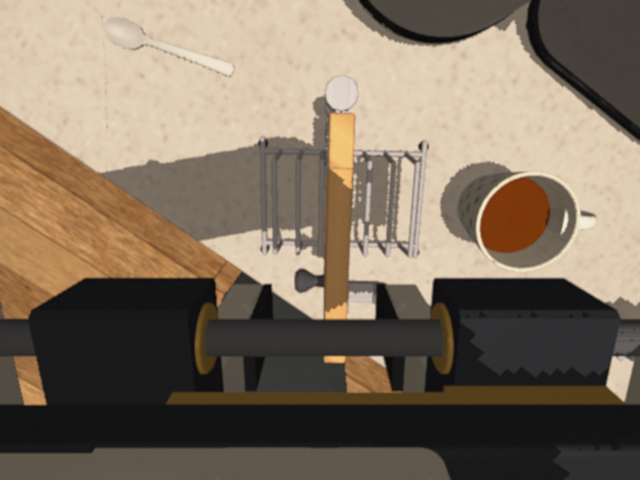

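The door's top edge runs from column 341 (row 130) to 336.5 (row 262), and the barrel is at (341,92). That puts the door 7.6 mm to tool +y and 5.5 mm to +x, turned 1.4 deg.

```bash
python3 -m handwheel '[[0.0,0.22,0.30,0,0,0,0.24],[0.0,0,0,1,0,0,0],[0.0,0,0,1,0,0,0],[0.0,0,0,1,0,0,0],[0,0,0,0.94,0,0,0]]'
python3 -m handwheel '[[-0.5,0,0,0,0,0,0],[-1,0,0,0,0,0,0],[-1,0,0,0,0,0,0],[-1,0,0,0,0,0,0],[-1,0,0,0,0,0,0]]'
```

```text
clock: 7.48
tool_pos: [0.4408, 0.1785, 0.3607]
orientation: [-180.0, -0.0, 35.0]
force: [0.3, 0.4, -0.1]
opening: 0.0438
gripper_force: 0.0
clock: 8.1
tool_pos: [0.4406, 0.1797, 0.3621]
orientation: [-180.0, -0.1, 35.2]
force: [-2.3, 1.0, 5.7]
opening: 0.0138
gripper_force: 30.0
```

```bash
python3 -m handwheel '[[-1,0,0,-0.5,0,0,0],[-1,0,0,-0.8,0,0,0],[-1,0,0,-1,0,0,0],[-1,0,0,-1,0,0,0],[-1,0,0,-1,0,0,0]]'
python3 -m handwheel '[[-1,0,0,-0.7,0,0,0],[-1,0,0,0,0,0,0]]'
python3 - <<'E'
from plant import *
from h import *
o=get_obs();s=snapshot("wrist");im=s["color"]
hsv=cv2.cvtColor(im,cv2.COLOR_RGB2HSV);print(o["tool_pos"],o["orientation"],o["moment"])
m=((hsv[...,0]>8)&(hsv[...,0]<22)&(hsv[...,1]>120))[:,250:400]
for v in range(40,275,15):
    c=np.flatnonzero(m[v]);print(v,(c.min()+250,c.max()+250,len(c)) if len(c) else None)
cv2.imwrite("pics/w4.png",im[:,:,::-1])
g=cv2.medianBlur(cv2.cvtColor(im,cv2.COLOR_RGB2GRAY)[20:180,260:390],3)
print(cv2.HoughCircles(g,cv2.HOUGH_GRADIENT,1,20,param1=100,param2=12,minRadius=12,maxRadius=26))
E
```

```text
clock: 8.72
tool_pos: [0.4401, 0.179, 0.4694]
orientation: [-180.0, 0.1, 35.1]
force: [-0.1, -0.2, -4.1]
opening: 0.0137
gripper_force: 30.0
clock: 8.98
tool_pos: [0.4404, 0.1792, 0.4873]
orientation: [-180.0, -0.1, 35.1]
force: [0.7, 1.3, -4.4]
opening: 0.0137
gripper_force: 30.0
[0.44041529 0.17924657 0.48730175] [-1.79982799e+02 -1.09783605e-01  3.51467934e+01] [ 0.01066783 -0.08437034  0.03038371]
40 None
55 None
70 None
85 None
100 None
115 None
130 (np.int64(302), np.int64(344), 43)
145 (np.int64(302), np.int64(344), 43)
160 (np.int64(302), np.int64(345), 43)
175 (np.int64(302), np.int64(345), 44)
190 (np.int64(303), np.int64(344), 42)
205 (np.int64(303), np.int64(344), 42)
220 (np.int64(303), np.int64(343), 41)
235 (np.int64(304), np.int64(343), 40)
250 (np.int64(304), np.int64(342), 39)
265 (np.int64(305), np.int64(342), 38)
[[[ 64.5  66.5  25.4]
  [102.5 150.5  18.8]
  [ 27.5 153.5  14.9]]]
```

Door held square: columns are centred on 323.3, it weighs about 4.4 N, and the hinge axis is about 87.5 mm along tool x. I'll carry it to a point short of the pins, then lower it so the lower barrel passes under the upper pintle.

```bash
python3 -m handwheel '[[-1,-0.35,0.47,0,0,0,0],[-1,-0.7,0.93,0,0,0,0],[-1,-0.7,0.93,0,0,0,0],[-1,-0.7,0.93,0,0,0,0],[-1,-0.7,0.93,0,0,0,0]]'|grep pos
python3 -m handwheel '[[-1,-0.7,0.93,0,0,0,0],[-1,-0.7,0.93,0,0,0,0],[-1,-0.7,0.93,0,0,0,0],[-1,-0.7,0.93,0,0,0,0],[-1,-0.7,0.93,0,0,0,0]]'|grep pos
python3 -m handwheel '[[-1,-0.35,0.47,0,0,0,0],[-1,0,0,1,0,0,0],[-1,0,0,1,0,0,0],[-1,0,0,1,0,0,0],[-1,0,0,0.44,0,0,0]]'
python3 -m handwheel '[[-1,-0.7,0.93,0,0,0,0],[-1,-0.5,0.68,0,0,0,0],[-1,0,0,0,0,0,0]]'
```

```text
tool_pos: [0.4358, 0.0468, 0.4852]
tool_pos: [0.4309, -0.0985, 0.4853]
clock: 10.9
tool_pos: [0.4307, -0.1119, 0.3985]
orientation: [-179.9, 0.1, 35.1]
force: [-0.4, -0.6, -3.7]
opening: 0.0141
gripper_force: 30.0
clock: 11.28
tool_pos: [0.43, -0.1629, 0.4003]
orientation: [180.0, 0.0, 35.1]
force: [-1.4, 0.2, -5.6]
opening: 0.0139
gripper_force: 30.0
```

```bash
python3 -m handwheel '[[-1,-0.5,0.65,0,0,0,0],[-1,-0.44,0.64,0,0,0,0],[-1,0,0,0,0,0,0]]'
python3 - <<'E'
from plant import *
from h import *
import pickle
o=get_obs();s=snapshot("wrist");im=s["color"];pickle.dump((o,s),open("w5.pkl","wb"))
C=wcam(s,o["tool_pos"],o["orientation"]);print(o["tool_pos"],o["orientation"])
X=C["R"]@np.array([.5003,-.1782,.181])+C["t"];print("pred pin px",C["f"]*X[:2]/X[2]+C["c"])
cv2.imwrite("pics/w5.png",cv2.resize(im[20:260,220:540][:,:,::-1],(800,600),interpolation=cv2.INTER_CUBIC))
E
```

```text
clock: 11.65
tool_pos: [0.4294, -0.2022, 0.4002]
orientation: [-180.0, 0.0, 35.1]
force: [-0.1, 0.3, -4.0]
opening: 0.0135
gripper_force: 30.0
[ 0.42938429 -0.20216243  0.40020245] [-1.79995089e+02  7.32576666e-03  3.50825787e+01]
pred pin px [368.55428656 132.59886646]
```

View pics/w5.png

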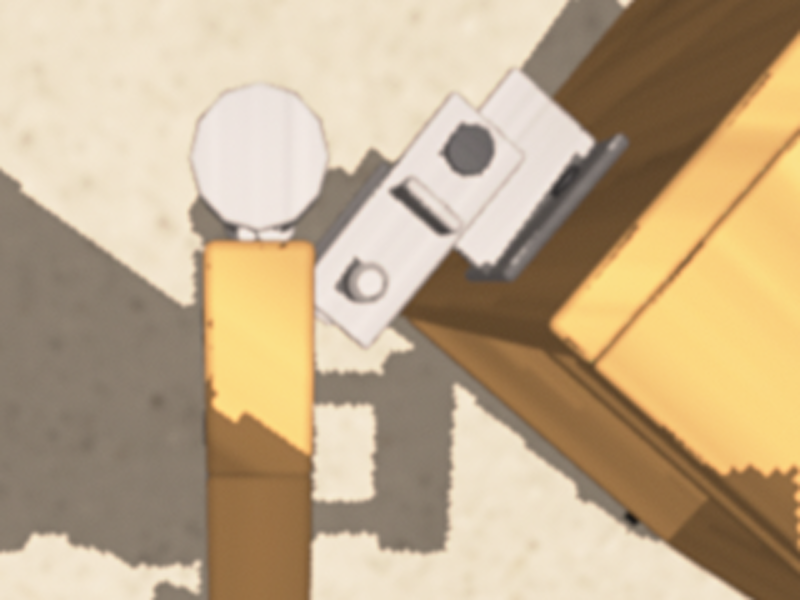

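The pin is at (367.7,131.7) and the barrel centre at (323.6,82.3). The remaining shift is (-16.4, +21.1) mm in the tool's x and y.

```bash
python3 -m handwheel '[[-1,-0.33,0.42,0,0,0,0],[-1,-0.33,0.42,0,0,0,0],[-1,0,0,0.3,0,0,0],[-1,0,0,0.3,0,0,0],[-1,0,0,0,0,0,0]]'
python3 -m handwheel '[[-1,0,0,0.1,0,0,0],[-1,0,0,0.1,0,0,0],[-1,0,0,0.1,0,0,0]]'
```

```text
clock: 12.32
tool_pos: [0.4269, -0.2281, 0.3843]
orientation: [-179.9, 0.2, 35.2]
force: [-4.2, -2.8, -5.8]
opening: 0.0138
gripper_force: 30.0
clock: 12.7
tool_pos: [0.4273, -0.2286, 0.3782]
orientation: [-180.0, 0.1, 35.2]
force: [-7.0, -4.8, 0.2]
opening: 0.014
gripper_force: 30.0
```

```bash
python3 -m handwheel '[[-1,-0.04,0,0,0,0,0],[-1,0,0,0,0,0,0]]'
python3 -m handwheel '[[-1,0,0,0.06,0,0,0],[-1,0,0,0,0,0,0]]'
```

```text
clock: 12.95
tool_pos: [0.4268, -0.2289, 0.3778]
orientation: [-180.0, 0.0, 35.2]
force: [-3.6, -2.3, -5.1]
opening: 0.0137
gripper_force: 30.0
clock: 13.2
tool_pos: [0.427, -0.2291, 0.3767]
orientation: [180.0, 0.0, 35.2]
force: [-5.5, -3.8, -0.8]
opening: 0.0136
gripper_force: 30.0
```

```bash
python3 -m handwheel '[[-1,-0.05,0,0,0,0,0],[-1,0,0,0.08,0,0,0],[-1,0,0,0,0,0,0]]'
python3 -m handwheel '[[-1,-0.03,0,0.08,0,0,0],[-1,0,0,0,0,0,0]]'
```

```text
clock: 13.58
tool_pos: [0.4265, -0.2297, 0.3743]
orientation: [180.0, -0.1, 35.2]
force: [-2.5, -2.6, -2.7]
opening: 0.0138
gripper_force: 30.0
clock: 13.82
tool_pos: [0.426, -0.2301, 0.3722]
orientation: [180.0, -0.1, 35.2]
force: [0.8, -0.5, -2.7]
opening: 0.014
gripper_force: 30.0
```

The pins are entering the bores and the lateral force is now about zero. I'll keep lowering gently.

```bash
python3 -m handwheel '[[-1,0,0,0.1,0,0,0],[-1,0,0,0.1,0,0,0],[-1,0,0,0,0,0,0]]'
python3 -m handwheel '[[-1,0,0,0.1,0,0,0],[-1,0,0,0,0,0,0]]'
```

```text
clock: 14.2
tool_pos: [0.4259, -0.2301, 0.367]
orientation: [180.0, -0.1, 35.1]
force: [1.8, 0.4, -2.8]
opening: 0.0141
gripper_force: 30.0
clock: 14.45
tool_pos: [0.4258, -0.2301, 0.3646]
orientation: [180.0, -0.1, 35.2]
force: [3.5, 1.5, -0.5]
opening: 0.0138
gripper_force: 30.0
```

```bash
python3 -m handwheel '[[-1,0.015,0,0.06,0,0,0],[-1,0,0,0,0,0,0]]'
python3 -m handwheel '[[-1,0.01,0,0.06,0,0,0],[-1,0,0,0,0,0,0]]'
```

```text
clock: 14.7
tool_pos: [0.4259, -0.23, 0.3631]
orientation: [180.0, -0.0, 35.1]
force: [2.9, 1.1, 0.5]
opening: 0.0137
gripper_force: 30.0
clock: 14.95
tool_pos: [0.4259, -0.2299, 0.3615]
orientation: [-180.0, 0.0, 35.1]
force: [1.2, 1.0, -0.2]
opening: 0.0141
gripper_force: 30.0
```

```bash
python3 -m handwheel '[[-1,0,0,0.05,0,0,0],[-1,0,0,0,0,0,0]]'
python3 -m handwheel '[[-1,0,0,0.05,0,0,0],[-1,0,0,0,0,0,0]]'
```

```text
clock: 15.2
tool_pos: [0.426, -0.23, 0.3612]
orientation: [180.0, 0.0, 35.2]
force: [-0.5, 0.5, 8.5]
opening: 0.0138
gripper_force: 30.0
clock: 15.45
tool_pos: [0.426, -0.2302, 0.3609]
orientation: [179.9, 0.0, 35.2]
force: [-1.8, 0.9, 15.8]
opening: 0.0136
gripper_force: 30.0
```

Seated at TCP z = 0.361, as predicted. I'll ease off the push, open the fingers and rise.

```bash
python3 -m handwheel '[[-1,0,0,-0.06,0,0,0],[-0.5,0,0,0,0,0,0],[-0.1,0,0,0,0,0,0],[-0.1,0,0,0,0,0,0]]'
python3 -m handwheel '[[-0.1,0,0,-0.3,0,0,0],[-0.1,0,0,-1,0,0,0],[-0.1,0,0,-1,0,0,0],[-0.1,0,0,-0.2,0,0,0],[-0.1,0,0,0,0,0,0]]'
python3 - <<'E'
from plant import *
from h import *
for n in("top","side"):
    s=snapshot(n);cv2.imwrite(f"pics/{n}1.png",s["color"][:,:,::-1])
t=cv2.imread("pics/top1.png");s=cv2.imread("pics/side1.png")
c=lambda im,x,y:cv2.resize(im[y:y+150,x:x+100],(400,600),interpolation=cv2.INTER_CUBIC)
cv2.imwrite("pics/c3.png",np.hstack([c(t,320,180),c(s,300,130)]))
E
```

```text
clock: 15.95
tool_pos: [0.4258, -0.2299, 0.3602]
orientation: [-180.0, 0.1, 35.1]
force: [-0.3, 0.2, -0.1]
opening: 0.0358
gripper_force: 0.0
clock: 16.58
tool_pos: [0.4259, -0.2298, 0.4233]
orientation: [180.0, -0.0, 35.1]
force: [-0.5, -0.1, -0.4]
opening: 0.0391
gripper_force: 0.0
```

View pics/c3.png

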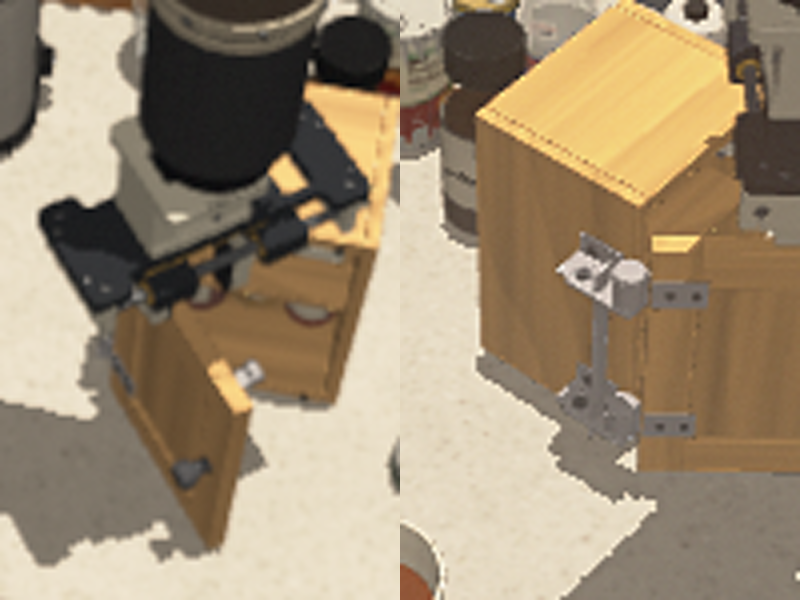

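Hung: both barrels sit on their seats (crop right: (630,285) and (625,405)), about 51 deg open. Next I'll move to the outer side near the free edge, fingers shut, tool yaw -4.

```bash
python3 -m handwheel '[[-0.1,-0.4,-0.72,0,0,0,0],[-1,-0.4,-0.72,0,0,0,0],[-1,-0.4,-0.72,0,0,0,0],[-1,0,0,0,0,0,1],[-1,0,0,0,0,0,1]]'
python3 -m handwheel '[[-1,0,0,0,0,0,1],[-1,0,0,0,0,0,1],[-1,0,0,0,0,0,1],[-1,0,0,0,0,0,1],[-1,0,0,0,0,0,0.5]]'
python3 -m handwheel '[[-1,0,0,0,0,0,0]]'; python3 -c "
from plant import *
print(get_obs()['joint_pos'].round(1))"
```

```text
clock: 17.3
tool_pos: [0.37, -0.2028, 0.4225]
orientation: [-180.0, 0.0, 23.0]
force: [0.7, 0.5, 0.1]
opening: 0.0049
gripper_force: 0.0
clock: 17.92
tool_pos: [0.3702, -0.2029, 0.4223]
orientation: [-180.0, 0.1, -4.0]
force: [0.7, 0.0, 0.2]
opening: 0.0003
gripper_force: 0.0
clock: 18.05
tool_pos: [0.3702, -0.2029, 0.4225]
orientation: [-180.0, 0.1, -3.8]
force: [0.3, 0.3, 0.0]
opening: 0.0004
gripper_force: 0.0
[ -1.7  -5.  -27.3  -0.  -67.8  87.9]
```

```bash
python3 -m handwheel '[[-1,0,0,1,0,0,0],[-1,0,0,1,0,0,0],[-1,0,0,0.78,0,0,0],[-1,0,0,0,0,0,0]]'
python3 -m handwheel '[[-1,0.2,0.32,0,0,0,0],[-1,0.2,0.32,0,0,0,0],[-1,0.2,0.32,0,0,0,0],[-1,0.2,0.32,0,0,0,0],[-1,0.2,0.32,0,0,0,0]]'
python3 -m handwheel '[[-1,0.25,0.25,0,0,0,0],[-1,0.25,0.25,0,0,0,0],[-1,0.25,0.25,0,0,0,0],[-1,0.25,0.25,0,0,0,0]]'
```

```text
clock: 18.55
tool_pos: [0.3698, -0.2029, 0.3523]
orientation: [-180.0, 0.2, -3.8]
force: [-0.8, -0.7, 0.5]
opening: 0.0002
gripper_force: 0.0
clock: 19.18
tool_pos: [0.393, -0.2452, 0.3537]
orientation: [-180.0, -0.0, -3.9]
force: [-0.4, 0.8, -1.2]
opening: 0.0005
gripper_force: 0.3
clock: 19.68
tool_pos: [0.4164, -0.2716, 0.3536]
orientation: [180.0, 0.0, -3.8]
force: [-0.5, 0.1, 0.7]
opening: 0.0004
gripper_force: 0.1
```

```bash
python3 -m handwheel '[[-1,0.32,0.18,0,0,0,0],[-1,0.32,0.18,0,0,0,0],[-1,0.32,0.18,0,0,0,0],[-1,0.32,0.18,0,0,0,0]]'
python3 -m handwheel '[[-1,0.22,0.07,0,0,0,0],[-1,0.22,0.07,0,0,0,0],[-1,0.1,0,0,0,0,0]]'
python3 - <<'E'
from plant import *
import cv2
cv2.imwrite("pics/top2.png",snapshot("top")["color"][:,:,::-1])
E
```

```text
clock: 20.18
tool_pos: [0.4472, -0.2916, 0.3537]
orientation: [180.0, -0.0, -3.8]
force: [0.4, 1.2, -0.6]
opening: 0.0003
gripper_force: 0.1
clock: 20.55
tool_pos: [0.4596, -0.2958, 0.3534]
orientation: [-180.0, 0.1, -3.9]
force: [-3.5, -1.5, -0.0]
opening: 0.0004
gripper_force: 1.3
```

The tongue is meeting the roller; I'll push on slowly.

```bash
python3 -m handwheel '[[-1,0.12,0,0,0,0,0],[-1,0.12,0,0,0,0,0]]'|grep -E "pos|force"
python3 -m handwheel '[[-1,0.12,0,0,0,0,0],[-1,0.12,0,0,0,0,0]]'|grep -E "pos|force"
python3 -m handwheel '[[-1,0.06,0,0,0,0,0],[-1,0.04,0,0,0,0,0]]'|grep -E "pos|force"
```

```text
tool_pos: [0.4662, -0.296, 0.3538]
force: [-0.3, -0.1, -0.6]
gripper_force: 0.0
tool_pos: [0.4723, -0.2965, 0.3538]
force: [-0.1, -0.8, 0.3]
gripper_force: 0.1
tool_pos: [0.4738, -0.2966, 0.3536]
force: [-6.3, 0.5, 3.9]
gripper_force: 3.1
```

```bash
python3 -m handwheel '[[-1,0.03,0,0,0,0,0],[-1,0,0,0,0,0,0]]'|grep -E "pos|force"
python3 -m handwheel '[[-1,-0.3,0,0,0,0,0],[-1,-1,0,0,0,0,0],[-1,-1,0,0,0,0,0],[-1,0,0,-1,0,0,0],[-1,0,0,-1,0,0,0]]'
python3 -m handwheel '[[-1,0,0,-1,0,0,0],[-1,0,-1,-1,0,0,0],[-1,0,-1,0,0,0,0],[-1,0,-1,0,0,0,0],[-1,0,-1,0,0,0,0]]'
python3 - <<'E'
from plant import *
from h import *
s=snapshot("top")["color"];cv2.imwrite("pics/top3.png",s[:,:,::-1])
hsv=cv2.cvtColor(s,cv2.COLOR_RGB2HSV)
m=((hsv[...,0]>8)&(hsv[...,0]<22)&(hsv[...,1]>110)).astype(np.uint8);m[:,:340]=0;m[:,440:]=0;m[:180]=0;m[300:]=0
n,l,st,c=cv2.connectedComponentsWithStats(m);print(st[st[:,4]>60])
for v in range(205,296,6):
    q=np.flatnonzero(m[v]);print(v,q.min() if len(q) else None,q.max() if len(q) else None,len(q))
E
```

```text
tool_pos: [0.4739, -0.2967, 0.3536]
force: [-6.7, 1.3, 4.3]
gripper_force: 3.4
clock: 22.22
tool_pos: [0.4174, -0.2928, 0.4045]
orientation: [180.0, -0.1, -3.8]
force: [0.4, -0.8, -0.2]
opening: 0.0005
gripper_force: 0.0
clock: 22.85
tool_pos: [0.4243, -0.1923, 0.4538]
orientation: [-180.0, -0.1, -3.9]
force: [0.6, -0.8, -0.0]
opening: 0.0007
gripper_force: 0.0
[[     0      0    640    480 303890]
 [   351    198     69     87   2995]
 [   367    219     18     13    127]
 [   368    234     15      7     65]]
205 377 419 43
211 373 418 46
217 384 417 22
223 371 417 27
229 341 415 33
235 368 414 28
241 367 413 15
247 368 412 41
253 354 410 57
259 353 437 58
265 356 407 52
271 351 405 43
277 364 403 40
283 392 399 8
289 None None 0
295 None None 0
```

```bash
python3 - <<'E'
from plant import *
from h import *
np.set_printoptions(precision=1,suppress=True)
o=get_obs();s=snapshot("wrist");C=wcam(s,o["tool_pos"],o["orientation"]);im=s["color"];cv2.imwrite("pics/w6.png",im[:,:,::-1])
cup=np.array([.5692,-.2804]);R=Ro.from_euler('z',-3.5,degrees=True).as_matrix()
def px(x,y,z):
    X=C["R"]@(R@np.array([x,y,z])/1+np.array([*cup,0]))+C["t"];return C["f"]*X[:2]/X[2]+C["c"]
print("shut door top outer/inner hinge, outer/inner free:",px(-.082,.086,.214),px(-.068,.086,.214),px(-.082,-.066,.214),px(-.068,-.066,.214),"cup front L,R",px(-.065,.075,.22),px(-.065,-.075,.22))
g=cv2.cvtColor(im,cv2.COLOR_RGB2GRAY)
hsv=cv2.cvtColor(im,cv2.COLOR_RGB2HSV);m=((hsv[...,0]>8)&(hsv[...,0]<22)&(hsv[...,1]>110))
for u in range(300,600,30):
    r=np.flatnonzero(m[:275,u]);br=np.flatnonzero(np.diff(g[60:220,u].astype(int)).__abs__()>25)+60
    print(u,r.max() if len(r) else None,br)
E
```

```text
shut door top outer/inner hinge, outer/inner free: [314.6 140.2] [314.3 112.6] [600.4 138.5] [605.1 110.8] cup front L,R [335.6 105.7] [632.1 103.8]
300 None [ 65  66  80  81  97  98 100 101 168 169]
330 139 [112 113 143 144 172]
360 139 [105 106 113 114 143 178 179 193 194]
390 140 [105 106 139 140 143 144]
420 140 [106 107 114 139 142 143]
450 141 [106 107 114 115 140 142 143]
480 141 [106 107 114 115 151 152 153 172 173 174]
510 141 [106 107 112 113 139 141 142]
540 141 [106 107 114 115 116 187 188]
570 141 [106 107 108 113 114 115 142]
```

The door's top edge lies parallel to the cupboard front, at the rows predicted for shut, and the robot is clear. Handing in.

```bash
python3 -c "
from plant import *
print(close_job())"
```

```text
the job is handed in; nothing more can be done
None
```

The door is hung on both pintles, swung shut past the roller catch and released, with the robot clear of it; I handed the job in at about 23 s and it returned no verdict.

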